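# Post a carton through the flap of the order chute

## Task

Post the small flat carton lying on the chute's wooden apron: with the fingertips push it along the apron against the hanging flap, so that the flap swings inward, and keep sliding it in until it goes all the way down the chute, then draw back out so that the flap swings shut behind it. Do not pick the carton up or fling it, and leave the jar, the tin and the tall carton standing where they are.

Things in the scene. Friction and masses are not known exactly. Their poses are not given: they have to be found in the camera images.
- chute: the order chute, a fixed wooden unit. Origin on the counter straight below the flap's hinge, midway across; its +x is the way the carton goes in, z up. In front of the opening (x -220 to 0 mm) is a flat open wooden apron 220 mm wide, top 85 mm above the counter. Behind it a box, outside 124 mm wide, to x = 192 mm, 157 mm high, open on top but for four thin guard bars across at that height
- chute_sill (a point): point on the apron's top in the middle of the opening, straight below the flap's hinge; axes as chute. The opening is 100 mm wide and 65 mm high from apron to hinge; the wooden lintel over it is 10 mm deep (x -5 to 5 mm), its top 164 mm above the counter. Leaned-over fingers can follow the carton in under the flap
- chute_guides (a point): point on the apron's top midway between two thin smooth steel guide walls, 22 mm high, that narrow the way in from about 162 mm wide at chute x = -93 mm to 100 mm at x = -8 mm; axes as chute
- chute_edge (a point): point in the middle of the inner edge of the level steel sill, 40 mm inside the hinge line, at apron height; axes as chute. Beyond it a slippery steel slope runs down at 30 degrees to an end wall 140 mm on. The carton tips and slides down by itself only once its middle is past this edge (its rear face then at the flap or up to 15 mm inside)
- flap (a joint): the thin metal flap, 94 mm wide and 62 mm long, 60 g, hung freely from a hinge across the top of the opening, 150 mm above the counter. 0 = shut (it leans in 8 degrees at its stop, lower edge 9 mm inside the hinge line and 4 mm above the apron); grows to 1.42 rad as its lower edge swings inward and up. It cannot swing outward; it falls shut by its own weight
- carton: the carton to post: flat closed cardboard box with a paper band, 90 mm long (its x) by 60 mm wide (its y) by 30 mm high, about 150 g, lying on the apron with its +x end towards the flap. Origin at the centre of its underside
- jar: bystander: glass jar with a cork lid, 52 mm across, 95 mm high, standing on the counter beside the chute. Origin at the centre of its underside
- tin: bystander: round metal tin, 60 mm across, 55 mm high, standing on the counter beside the chute. Origin at the centre of its underside
- tall_carton: bystander: upright carton, 55 by 65 mm, 95 mm high, standing on the counter beside the chute. Origin at the centre of its underside
There are look-alikes about, which are no part of the job. What is shaped like the carton but green or red is not meant.

How it is judged:
By the outcome, as a careful person would: the job done as asked, in the order asked, and still so for the second after the job is handed in, with the robot touching nothing.
It also fails if it takes over 42 s, if anything falls off the work surface, if the arm or the gripper's body presses on something with over 40 N, if the wrist force passes 120 N, or if a joint passes its speed limit or range.

## Robot

A 6-joint arm with a two-finger parallel gripper is mounted at the origin on the work surface. World frame = base frame: x ahead of the robot, y to its left, z up, the work surface at z = 0. Lengths are in m, angles in rad, forces in N, time in s.
With the tool pointing down it reaches from about 0.425 to 0.95 m from the base axis. Payload 3.5 kg.
Tool frame: the origin (TCP) lies on the centre line of the jaws, within the pads' length; the fingertips stand 11 mm ahead of it and the grasp point (between the pads) lies 8 mm behind it; x points along the fingers, y is the direction in which the jaws open and shut, and the axes are right-handed (so a half turn about x gives the same grasp; the last joint's range is limited). The gripper opens to 85 mm and grips with 20 to 120 N. Pads are 22 mm wide; open, the fingers measure 114 mm over their backs; the gripper's body (76 mm by 85 mm) begins 54 mm behind the grasp point. The pads swing forward as they close: fully open they stand 13 mm farther back than shut.
Start: joints at [0.965, 0.286, 1.577, -0, 1.279, -0.15], TCP at [0.297, 0.606, 0.242] pointing down, gripper open.
Joint ranges: [-2.77, 2.77], [-0.9, 2.22], [0.21, 2.48], [-1.53, 4.67], [0.24, 2.81], [-2.84, 2.84]. Speed limits (rad/s): [2.79, 2.79, 3.14, 3.14, 3.14, 3.14].

## Interface

Orientations are given as a unit quaternion [x, y, z, w].
In Python, from plant import ctrl gives the robot as it stands. The module is installed in compiled form; this text tells all that it offers.
- The arm moves only by the tool drive_tool, never from a script. Its argument "series" is a list of rows, each a list of 2 entries, a list of its own where there are three numbers: the shift along the tool's x, y, z in units of 50 mm (1.0 is 50 mm), then the turn, a rotation vector about the tool's x, y, z in degrees. A call has 1 to 5 rows; each row shifts and turns the pose as measured when the row begins, along the tool's axes as they then stand; what a row does not reach is not made up. A row lasts 1/10 s, in which the tool goes at most 50 mm and 8.59 degrees, less where a joint would pass 70% of its speed; a pose out of reach is approached as far as the arm can. A call is refused whole if a number of a shift passes 1 or a number of a turn 8.59, either way. A call with a gripper value outside its range is refused whole. "grip" is the gripper's target within -1 to 1 (fully open at 1, half-way at 0, shut at -1), set as the call begins (left out, the last holds). The fingers move at their own pace and stop on an object; "newtons" is the grip in N (left out, the last holds). Time passes only in rows, so rows that do not move let the fingers close. It gives the time, the measured TCP pose, the force and the opening at its end, in the units of the state.
- ctrl.get_state(): the state, without advancing time (a new reading comes with each control period).
- ctrl.read_camera(name): name is "scene" or "top" or "wrist"; returns a dict with "img" (420x560x3 uint8, red, green, blue), "camera_matrix" (3x3 intrinsics, pixels), "R" (3x3) and "t" (3): a world point X has camera coordinates R X + t. Camera axes: x right, y down, z forward; pixel columns grow to the right and rows downward; lengths in m; the calibration is good to about 2 mm. A picture is of the moment at which its call begins. There is no depth.
- ctrl.sign_off(): hands the job in, once; it reports no verdict.
The state is a dict: "time": time; "qpos": joint angles; "dq": joint speeds; "joint_efforts": joint torques, N m; "eef_pos": TCP position; "tcp_rot": TCP orientation; "contact_force": force on the tool from outside, world axes, zero at the start; "wrist_torque": the same for the moment, N m; "opening": opening from 0.0 (shut) to 1.0 (fully open).
Only numpy, scipy, OpenCV 4.12 (cv2) and the standard library are available. Lean on these libraries where they do the work, as an engineer would, in place of code of your own. Each camera call takes 0.05 s, during which the arm holds its last target.

## Working session

There is one attempt and no reset: what is moved stays moved. The work goes in short steps, Python scripts to look and compute and a tool call to move; the robot and the scene stay as the last step left them, time stands still between calls to the robot, and variables do not carry over. Pictures are saved under pics/ and viewed, and the job is handed in when it is done.

Besides the shell and the picture viewer there is one more tool, called as name(argument=value, ...), one argument or row to a line, values as JSON. drive_tool: Moves the arm, as the interface text tells. Its arguments: {"type":"object","properties":{"series":{"type":"array"},"grip":{"type":"number"},"newtons":{"type":"number"}},"required":["series"]}

```bash
mkdir -p pics; cat > h.py <<'E'
from plant import ctrl
import numpy as np, cv2
from scipy.spatial.transform import Rotation as Rn
def snap(n,f):
    c=ctrl.read_camera(n); cv2.imwrite('pics/'+f,cv2.cvtColor(c['img'],cv2.COLOR_RGB2BGR)); return c
def ray(c,u,v,z):
    K=np.array(c['camera_matrix']);R=np.array(c['R']);t=np.array(c['t'])
    d=R.T@np.linalg.inv(K)@[u,v,1]; o=-R.T@t
    return o+d*(z-o[2])/d[2]
def proj(c,X):
    p=np.array(c['camera_matrix'])@(np.array(c['R'])@np.array(X)+np.array(c['t'])); return p[:2]/p[2]
E
python3 - <<'E'
from h import *
import pickle
for n in ['top','scene','wrist']:
    c=snap(n,n+'0.png'); pickle.dump(c,open(n+'0.pkl','wb')); print(n,-np.array(c['R']).T@c['t'])
s=ctrl.get_state();print(s); print(Rn.from_quat(s['tcp_rot']).as_matrix())
E
```

```text
top [ 0.41088726 -0.00895133  1.21739422]
scene [ 1.44255151 -0.24406622  0.73073873]
wrist [0.23825742 0.63469072 0.37243461]
{'time': 0.15, 'qpos': array([ 9.65000024e-01,  2.87005497e-01,  1.57783908e+00, -3.43508855e-06,
        1.27857245e+00, -1.50010071e-01]), 'dq': array([ 0.00035641, -0.00294539, -0.00468678,  0.00024772, -0.00121804,
       -0.00055324]), 'joint_efforts': array([ 1.01666756e-03, -4.06601143e+01, -2.93143684e+01, -1.25568617e-04,
        3.92827584e-03, -1.05183254e-06]), 'eef_pos': array([0.29681554, 0.60570056, 0.2412369 ]), 'tcp_rot': array([ 0.1591532 ,  0.68906092, -0.16035306,  0.6885871 ]), 'contact_force': array([0.09662412, 1.01327035, 0.82356824]), 'wrist_torque': array([-0.07184644, -0.00683457,  0.02510106]), 'opening': 1.0035829817647466}
[[-1.03612098e-03  4.40166594e-01  8.97915528e-01]
 [-1.50159166e-03  8.97914313e-01 -4.40167731e-01]
 [-9.99998336e-01 -1.80436949e-03 -2.69397372e-04]]
```

View pics/top0.png

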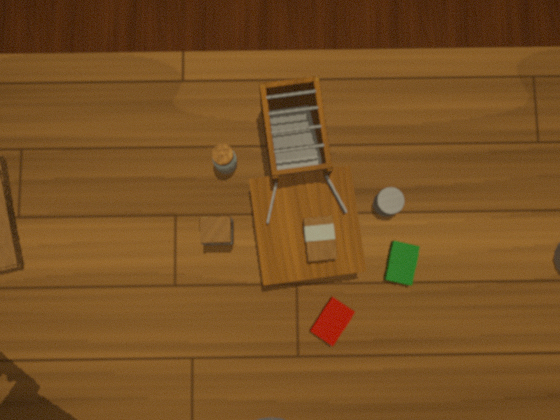

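View pics/scene0.png

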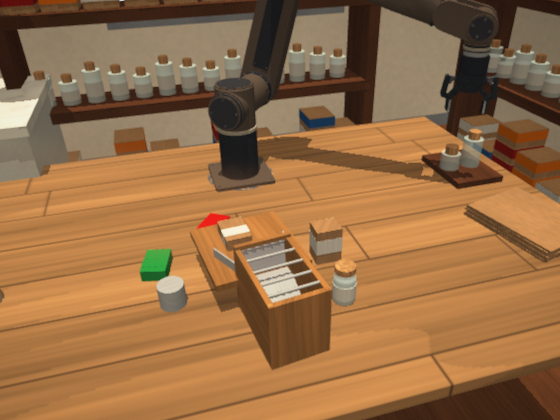

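View pics/wrist0.png

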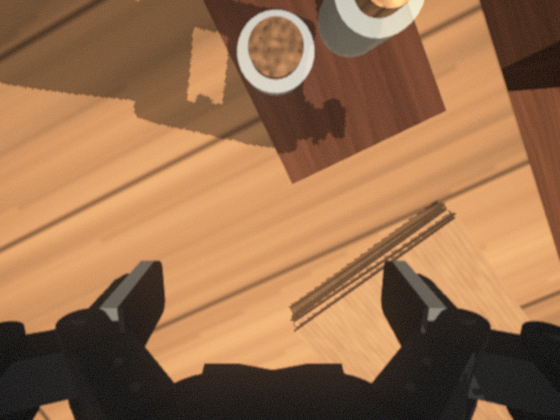

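The top view shows the apron at about (250-360, 170-285), the carton at (320,240) right of the middle, and the box beyond it (up in the picture). I'll enlarge that part.

```bash
python3 - <<'E'
import cv2
a=cv2.imread('pics/top0.png'); cv2.imwrite('pics/c1.png',cv2.resize(a[70:295,195:420],None,fx=2.66,fy=2.66,interpolation=cv2.INTER_CUBIC))
a=cv2.imread('pics/scene0.png'); cv2.imwrite('pics/c2.png',cv2.resize(a[200:360,140:370],None,fx=3.4,fy=3.4,interpolation=cv2.INTER_CUBIC))
E
```

```text
(no output)
```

View pics/c1.png

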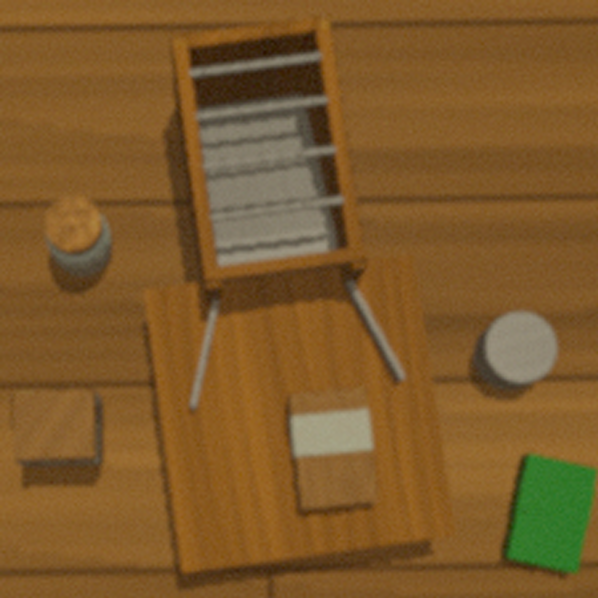

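View pics/c2.png

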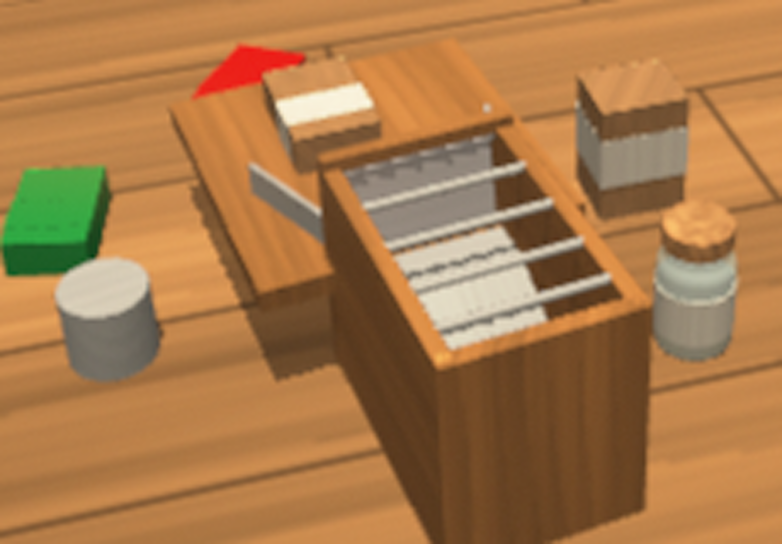

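```bash
python3 - <<'E'
from h import *
import pickle
c=pickle.load(open('top0.pkl','rb'))
P=lambda u,v,z: ray(c,195+(u+.5)/2.66-.5,70+(v+.5)/2.66-.5,z)
nl,nr,fl,fr=[P(*p,.085) for p in [(182,573),(452,537),(147,290),(410,257)]]
print('apron',nl,nr,fl,fr, [np.linalg.norm(a-b) for a,b in[(nl,nr),(fl,fr),(nl,fl),(nr,fr)]])
d=((fl-nl)+(fr-nr))[:2]; y1=np.arctan2(d[1],d[0]); e=((nl-nr)+(fl-fr))[:2]; y2=np.arctan2(-e[0],e[1]); print('yaw',np.degrees([y1,y2]))
bl,br,bn,bm=[P(*p,.157) for p in[(175,40),(328,18),(208,285),(362,262)]]
print('box',bl,br,np.linalg.norm(bl-br)); bd=(bl-br)[:2];print(np.degrees(np.arctan2(-bd[0],bd[1])))
yaw=(y1+y2)/2; x=np.array([np.cos(yaw),np.sin(yaw)]);y=np.array([-x[1],x[0]])
cen=(nl+nr+fl+fr)[:2]/4; o1=cen+x*.11; o2=(bl+br)[:2]/2-x*.192
print('origin',o1,o2)
cc=[P(*p,.115)[:2] for p in [(291,395),(366,387),(374,503),(302,510)]]
print('carton',cc,np.mean(cc,0),[np.linalg.norm(cc[i]-cc[(i+1)%4]) for i in range(4)])
cd=(cc[0]+cc[1]-cc[2]-cc[3]); print(np.degrees(np.arctan2(cd[1],cd[0])))
for p in [(218,300),(195,407),(350,283),(402,378)]:
  q=P(*p,.107)[:2]-o1; print('guide',q@x,q@y)
q=np.mean(cc,0)-o1; print('carton in chute',q@x,q@y,'yaw',np.degrees(yaw))
E
```

```text
apron [0.39775901 0.00913104 0.085     ] [ 0.42327548 -0.20526692  0.085     ] [0.62529889 0.0349514  0.085     ] [ 0.64973336 -0.17882057  0.085     ] [np.float64(0.21591103597922348), np.float64(0.215163888133156), np.float64(0.22900019045197303), np.float64(0.2279968893111786)]
yaw [6.56729347 6.65413166]
box [0.80808292 0.00886584 0.157     ] [ 0.82426111 -0.11009304  0.157     ] 0.1200539433815201
7.744604953561723
origin [ 0.63328532 -0.07233774] [ 0.62544857 -0.07271719]
carton [array([ 0.53485966, -0.0780278 ]), array([ 0.54039068, -0.13678572]), array([ 0.44989667, -0.14057207]), array([ 0.44522122, -0.08472183])] [ 0.49259206 -0.11002686] [np.float64(0.05901766943469902), np.float64(0.09057318270771608), np.float64(0.05604560103228459), np.float64(0.0898880384611986)]
3.329797534740986
guide -0.015023644117427447 0.052256308321796695
guide -0.097335201017973 0.08120973629027489
guide -0.014861723199062007 -0.05352392920957777
guide -0.09543035226755427 -0.08350315789521519
carton in chute -0.14409670793780918 -0.021241512132382654 yaw 6.610712566218265
```

```bash
cat >> h.py <<'E'
O=np.array([0.627,-0.0727,0]); YAW=np.radians(7.0)
def W(p):
    c,s=np.cos(YAW),np.sin(YAW); return O+np.array([c*p[0]-s*p[1],s*p[0]+c*p[1],p[2]])
def Cc(X):
    q=np.array(X)-O; c,s=np.cos(YAW),np.sin(YAW); return np.array([c*q[0]+s*q[1],-s*q[0]+c*q[1],q[2]])
def over(cam,box,out,fx,extra=[]):
    u0,v0,u1,v1=box; im=cv2.cvtColor(cam['img'],cv2.COLOR_RGB2BGR)[v0:v1,u0:u1]; im=cv2.resize(im,None,fx=fx,fy=fx,interpolation=cv2.INTER_CUBIC)
    def L(a,b,col):
        f=lambda X:tuple(int(round(k)) for k in (proj(cam,X)-[u0,v0]+.5)*fx)
        cv2.line(im,f(a),f(b),col,1)
    Q=[[-.22,.11,.085],[-.22,-.11,.085],[0,-.11,.085],[0,.11,.085]]
    B=[[0.,.062,.157],[0,-.062,.157],[.192,-.062,.157],[.192,.062,.157]]
    for S in(Q,B):
        for i in range(4): L(W(S[i]),W(S[(i+1)%4]),(255,0,255))
    for s in(1,-1):
        L(W([-.093,s*.081,.107]),W([-.008,s*.05,.107]),(255,255,0))
    for cx,cy,cyaw in extra:
        c,s=np.cos(cyaw),np.sin(cyaw)
        for z in(.085,.115):
            R=[[cx+c*a-s*b,cy+s*a+c*b,z] for a,b in((.045,.03),(.045,-.03),(-.045,-.03),(-.045,.03))]
            for i in range(4): L(R[i],R[(i+1)%4],(0,255,0))
    cv2.imwrite('pics/'+out,im)
E
python3 - <<'E'
from h import *
import pickle
e=[(.4926,-.110,np.radians(3.3))]
over(pickle.load(open('top0.pkl','rb')),(195,70,420,295),'o1.png',2.66,e)
over(pickle.load(open('scene0.pkl','rb')),(140,200,370,360),'o2.png',3.4,e)
print(Cc([.4926,-.11,.1]))
E
```

```text
[-0.13794393 -0.02064273  0.1       ]
```

View pics/o1.png

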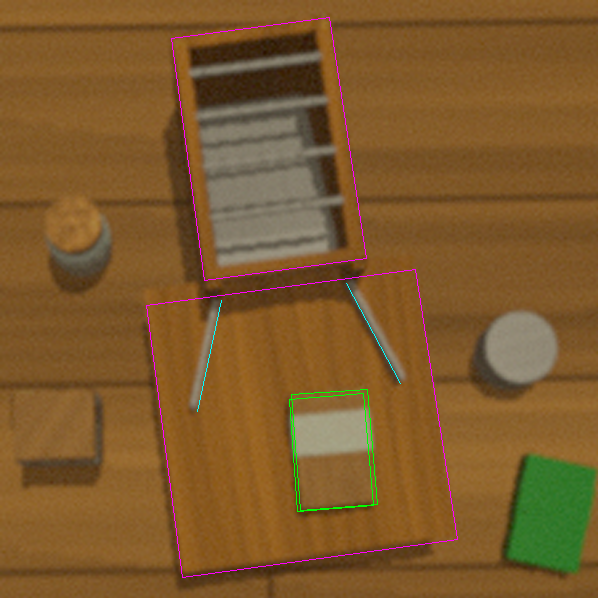

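View pics/o2.png

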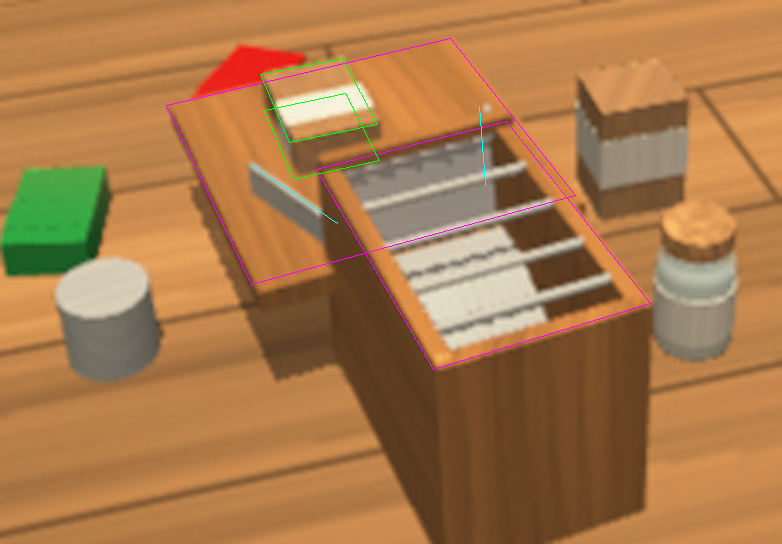

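drive_tool(
  series=[
    [[0.08,-0.57,0.69],[0,0,0]],
    [[0.08,-0.57,0.69],[0,0,0]],
    [[0.08,-0.57,0.69],[0,0,0]],
    [[0.08,-0.57,0.69],[0,0,0]],
    [[0.08,-0.57,0.69],[0,0,0]],
  ],
  grip=-0.3,
  newtons=40,
)

```text
time: 0.65
eef_pos: [0.3887, 0.3996, 0.2185]
tcp_rot: [0.156, 0.69, -0.157, 0.689]
contact_force: [0.3, -0.5, 0.1]
opening: 0.348
```

drive_tool(
  series=[
    [[0.08,-0.57,0.69],[0,0,0]],
    [[0.08,-0.57,0.69],[0,0,0]],
    [[0.08,-0.57,0.69],[0,0,0]],
    [[0.08,-0.57,0.69],[0,0,0]],
    [[0.08,-0.57,0.69],[0,0,0]],
  ],
)

```text
time: 1.15
eef_pos: [0.484, 0.1878, 0.1968]
tcp_rot: [0.155, 0.691, -0.157, 0.689]
contact_force: [0.6, 0.2, -0.3]
opening: 0.351
```

```bash
sed -i 's/O=np.array(.*;/O=np.array([0.629,-0.072,0]);/' h.py; cat >> h.py <<'E'
def tgt(pos,yawdeg,lean):
    """rem. shift (50mm units, tool axes) & turn to pose; lean: deg from vertical forward"""
    s=ctrl.get_state(); R=Rn.from_quat(s['tcp_rot'])
    y=np.radians(yawdeg); f=np.array([np.cos(y),np.sin(y),0]); l=np.array([-f[1],f[0],0]); k=np.array([0,0,1.])
    a=np.radians(lean); X=np.sin(a)*f-np.cos(a)*k; Z=np.cos(a)*f+np.sin(a)*k
    T=Rn.from_matrix(np.stack([X,l,Z],1))
    print('t',s['time'],'pos',np.round(s['eef_pos'],4),'chute',np.round(Cc(s['eef_pos'])*1e3,1),'F',np.round(s['contact_force'],1),'op',round(s['opening'],2))
    m=R.as_matrix(); print('lean',np.degrees(np.arctan2(np.hypot(*m[:2,0]),-m[2,0])),'yaw z',np.degrees(np.arctan2(m[1,2],m[0,2])))
    print('shift',np.round(R.inv().apply(np.array(pos)-s['eef_pos'])/.05,3),'turn',np.round(np.degrees((R.inv()*T).as_rotvec()),2))
    return s
E
python3 - <<'E'
from h import *
tgt([.42,-.114,.2],3.3,0)
E
```

```text
t 1.15 pos [0.484  0.1878 0.1968] chute [-112.2  275.5  196.8] F [ 0.6  0.2 -0.3] op 0.35
lean 0.17748254065035368 yaw z -25.45454816586262
shift [-0.052 -6.001  1.438] turn [-28.75  -0.14   0.12]
```

drive_tool(
  series=[
    [[0,-0.75,0.18],[-7.2,0,0]],
    [[0,-0.76,0.08],[-7.2,0,0]],
    [[0,-0.77,0],[-7.2,0,0]],
    [[0,-0.76,-0.1],[-7.2,0,0]],
    [[0,-0.75,-0.2],[0,0,0]],
  ],
)

```text
time: 1.65
eef_pos: [0.4459, -0.0096, 0.1956]
tcp_rot: [-0.028, 0.708, 0.027, 0.705]
contact_force: [0.8, -0.2, 0.5]
opening: 0.351
```

drive_tool(
  series=[
    [[0,-0.75,-0.2],[0,0,0]],
    [[0,-0.75,-0.2],[0,0,0]],
    [[0,-0.6,-0.2],[0,0,0]],
    [[0,0,0],[0,0,0]],
  ],
)

```text
time: 2.05
eef_pos: [0.4213, -0.1239, 0.1957]
tcp_rot: [-0.027, 0.708, 0.025, 0.705]
contact_force: [0.3, 1.1, 1.1]
opening: 0.349
```

```bash
python3 - <<'E'
from h import *
tgt([.426,-.114,.2],3.3,0)
c=snap('wrist','w1.png')
for a in((.045,.03),(.045,-.03),(-.045,-.03),(-.045,.03)):
    t=np.radians(3.3); X=[.4926+np.cos(t)*a[0]-np.sin(t)*a[1],-.11+np.sin(t)*a[0]+np.cos(t)*a[1],.115]; print(proj(c,X))
import pickle; pickle.dump(c,open('w1.pkl','wb'))
E
```

```text
t 2.05 pos [ 0.4213 -0.1239  0.1957] chute [-212.5  -26.2  195.7] F [0.3 1.1 1.1] op 0.35
lean 0.2717072166031984 yaw z 4.178384325949934
shift [-0.088  0.191  0.109] turn [ 0.88 -0.21  0.18]
[327.58122117 383.23662292]
[241.14315858 382.00948953]
[240.07371801 261.57912806]
[335.15838606 262.96402947]
```

View pics/w1.png

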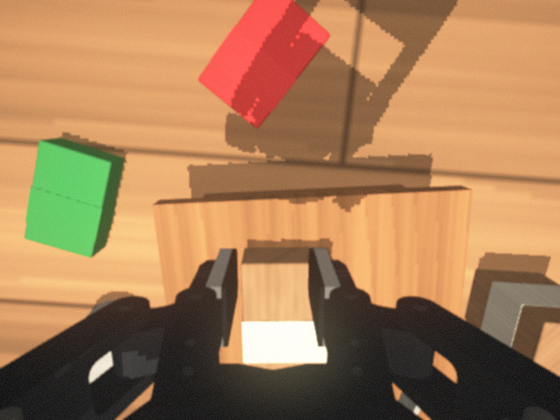

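```bash
python3 - <<'E'
import cv2
a=cv2.imread('pics/w1.png'); cv2.imwrite('pics/c3.png',cv2.resize(a[190:390,150:400],None,fx=3,fy=3,interpolation=cv2.INTER_CUBIC))
E
```

```text
(no output)
```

View pics/c3.png

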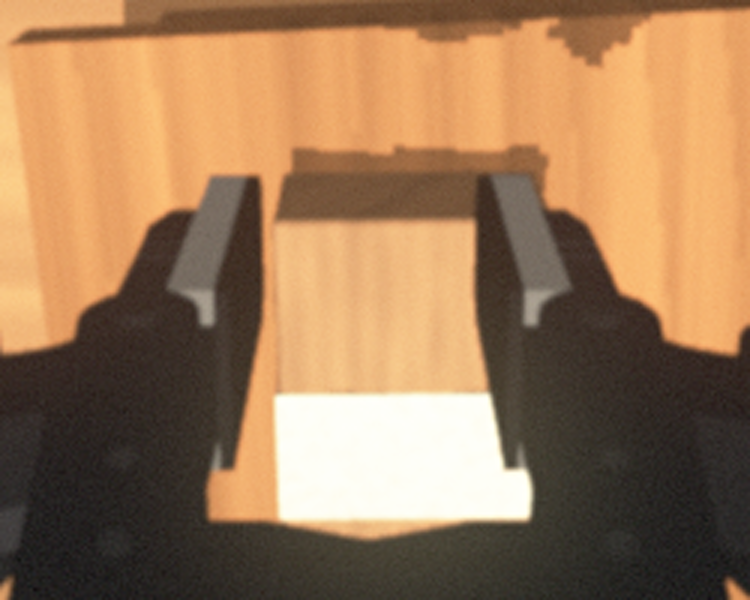

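drive_tool(
  series=[
    [[0.3,0.2,0.05],[0.9,0,0]],
    [[0.6,0,0],[0,0,0]],
    [[0.5,0,0],[0,0,0]],
    [[0.1,0,0],[0,0,0]],
    [[0,0,0],[0,0,0]],
  ],
)

```text
time: 2.6
eef_pos: [0.4244, -0.1088, 0.1194]
tcp_rot: [-0.022, 0.707, 0.021, 0.707]
contact_force: [0.4, 0.0, -0.5]
opening: 0.344
```

```bash
python3 - <<'E'
from h import *
s=tgt([.426,-.114,.105],3.3,0); print(s['qpos'])
c=snap('wrist','w2.png')
c=snap('scene','s2.png')
cv2.imwrite('pics/s2c.png',cv2.resize(cv2.cvtColor(c['img'],cv2.COLOR_RGB2BGR)[130:310,140:370],None,fx=3.3,fy=3.3,interpolation=cv2.INTER_CUBIC))
E
```

```text
t 2.6 pos [ 0.4244 -0.1088  0.1194] chute [-207.5  -11.6  119.4] F [ 0.4  0.  -0.5] op 0.34
lean 0.0949397565794886 yaw z 3.442596481903901
shift [ 0.289 -0.105  0.026] turn [ 0.14 -0.04  0.08]
[-4.82401970e-01 -1.05459909e-01  2.23952440e+00 -1.95632303e-03
  1.00742911e+00 -2.11223884e+00]
```

View pics/w2.png

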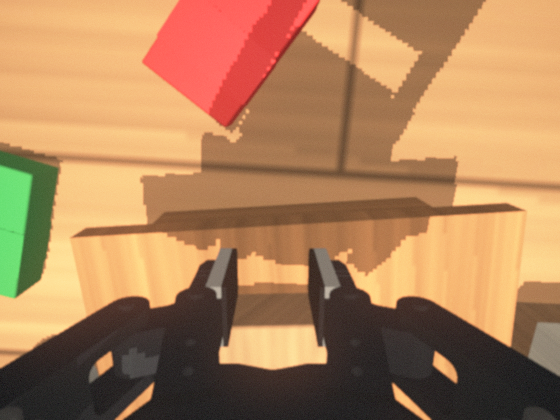

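View pics/s2c.png

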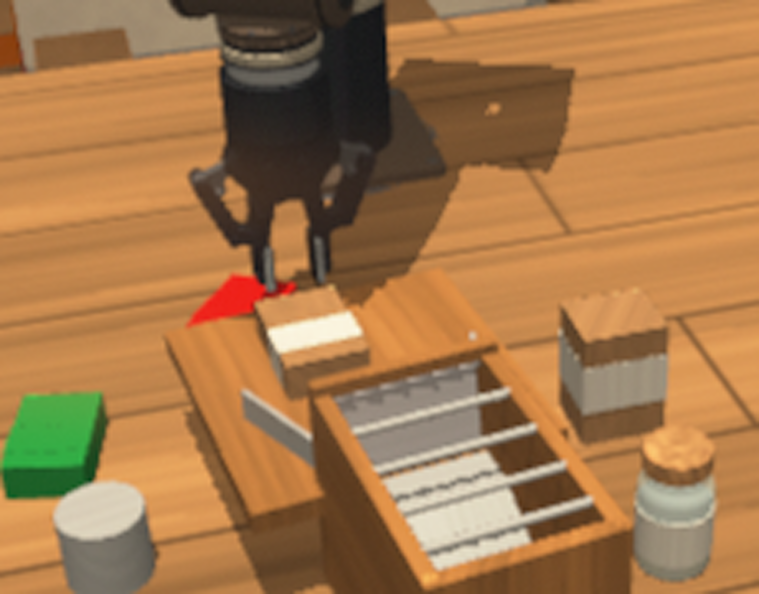

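drive_tool(
  series=[
    [[0.15,-0.12,0],[0,0,0]],
    [[0.14,0,0.05],[0,0,0]],
    [[0,0,0.1],[0,0,0]],
    [[0,0,0.1],[0,0,0]],
  ],
)

```text
time: 3.1
eef_pos: [0.4406, -0.1161, 0.1084]
tcp_rot: [-0.023, 0.704, 0.019, 0.709]
contact_force: [-1.5, 0.7, 0.6]
opening: 0.347
```

```bash
python3 - <<'E'
from h import *
s=tgt([.4477-.011,-.1135,.105],3.3,0)
c=snap('wrist','w3.png')
c=snap('scene','s3.png')
cv2.imwrite('pics/s3c.png',cv2.resize(cv2.cvtColor(c['img'],cv2.COLOR_RGB2BGR)[180:280,170:320],None,fx=5,fy=5,interpolation=cv2.INTER_CUBIC))
E
```

```text
t 3.1 pos [ 0.4406 -0.1161  0.1084] chute [-192.3  -20.8  108.4] F [-1.5  0.7  0.6] op 0.35
lean 0.5133766552169844 yaw z 3.4203697083442997
shift [ 0.066  0.057 -0.076] turn [0.12 0.38 0.35]
```

View pics/s3c.png

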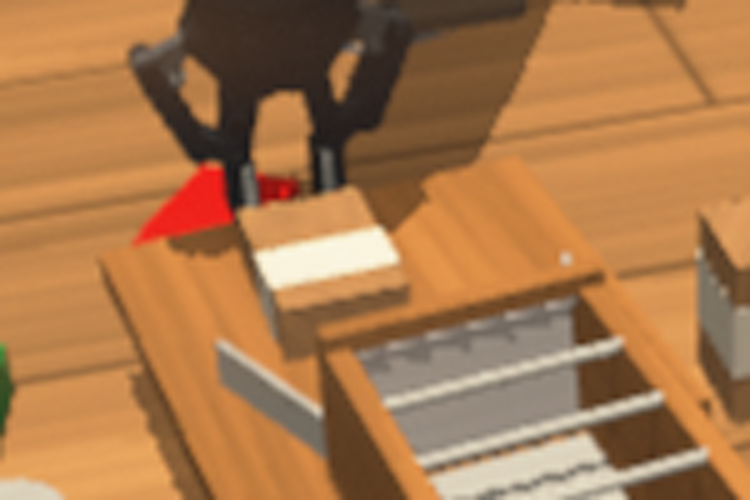

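View pics/w3.png

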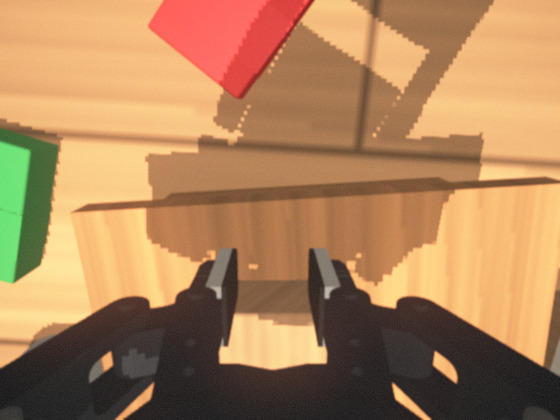

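drive_tool(
  series=[
    [[0.02,0.02,0.13],[-0.4,0,0]],
    [[0.02,0.03,0.13],[-0.4,0,0]],
    [[0,0.03,0.13],[-0.4,0,0]],
    [[0,0.03,0.13],[-0.4,0,0]],
    [[0,0.03,0.13],[-0.4,0,0]],
  ],
)

```text
time: 3.7
eef_pos: [0.4751, -0.1061, 0.1066]
tcp_rot: [-0.037, 0.704, 0.032, 0.709]
contact_force: [-0.8, 0.9, 0.6]
opening: 0.351
```

```bash
python3 - <<'E'
from h import *
s=tgt([.5,-.1135,.105],7,0)
c=snap('top','t4.png')
cv2.imwrite('pics/t4c.png',cv2.resize(cv2.cvtColor(c['img'],cv2.COLOR_RGB2BGR)[150:290,230:400],None,fx=4,fy=4,interpolation=cv2.INTER_CUBIC))
c=snap('scene','s4.png')
cv2.imwrite('pics/s4c.png',cv2.resize(cv2.cvtColor(c['img'],cv2.COLOR_RGB2BGR)[180:280,170:320],None,fx=5,fy=5,interpolation=cv2.INTER_CUBIC))
E
```

```text
t 3.7 pos [ 0.4751 -0.1061  0.1066] chute [-156.9  -15.1  106.6] F [-0.8  0.9  0.6] op 0.35
lean 0.5316619425657618 yaw z 5.598046989719529
shift [ 0.037 -0.196  0.48 ] turn [-1.4   0.35  0.4 ]
```

View pics/t4c.png

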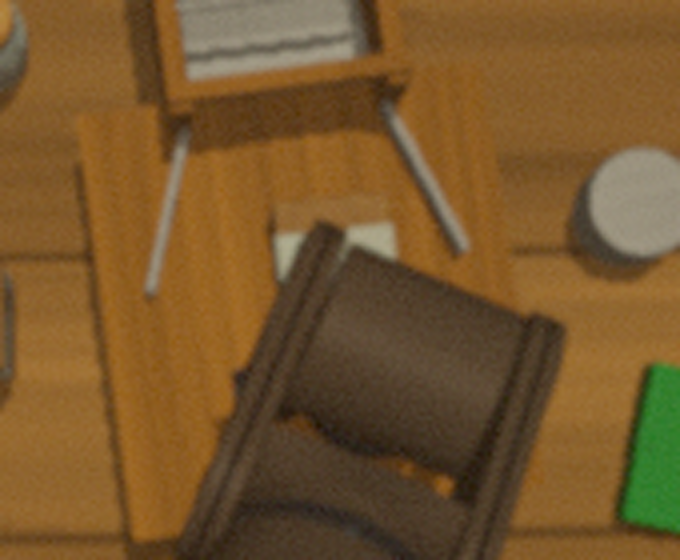

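View pics/s4c.png

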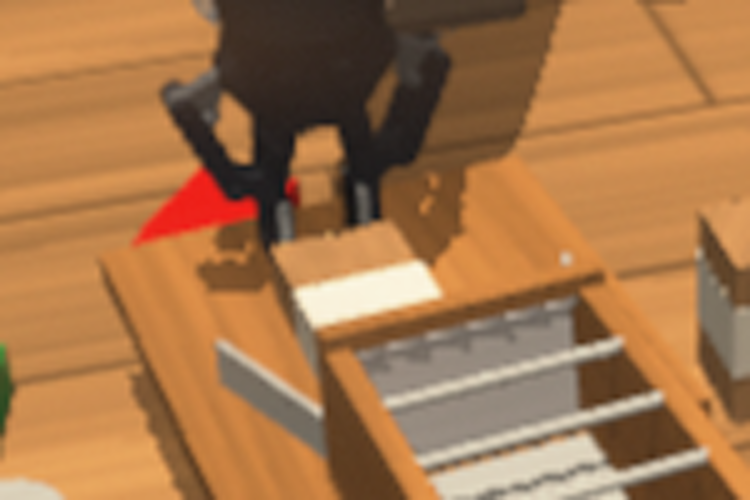

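```bash
python3 - <<'E'
from h import *
import pickle
c=pickle.load(open('top0.pkl','rb'))
a,b=[Cc(ray(c,230+(u+.5)/4-.5,150+(v+.5)/4-.5,.115))*1e3 for u,v in((275,206),(390,196))]
print(a,b,(a+b)/2,np.linalg.norm(a-b),np.degrees(np.arctan2(-(a-b)[0],(a-b)[1])))
E
```

```text
[-57.11352308  12.21155925 115.        ] [-59.98112639 -47.99572453 115.        ] [-58.54732474 -17.89208264 115.        ] 60.275535405617255 -2.7268709905464625
```

drive_tool(
  series=[
    [[0,0.035,0.12],[-0.3,-2.4,0]],
    [[0.01,0.035,0.12],[-0.3,-2.4,0]],
    [[0.01,0.035,0.12],[-0.3,-2.4,0]],
    [[0.02,0.035,0.12],[-0.3,-2.4,0]],
    [[0.02,0.035,0.12],[-0.3,-2.4,0]],
  ],
)

```text
time: 4.3
eef_pos: [0.5058, -0.0932, 0.1061]
tcp_rot: [-0.043, 0.623, 0.046, 0.78]
contact_force: [-0.2, 0.4, -0.2]
opening: 0.351
```

```bash
python3 - <<'E'
from h import *
s=tgt(W([-.097,0,.107]),7,24); print(s['qpos'])
c=snap('top','t5.png')
cv2.imwrite('pics/t5c.png',cv2.resize(cv2.cvtColor(c['img'],cv2.COLOR_RGB2BGR)[150:290,230:400],None,fx=4,fy=4,interpolation=cv2.INTER_CUBIC))
c=snap('scene','s5.png')
cv2.imwrite('pics/s5c.png',cv2.resize(cv2.cvtColor(c['img'],cv2.COLOR_RGB2BGR)[180:280,170:320],None,fx=5,fy=5,interpolation=cv2.INTER_CUBIC))
E
```

```text
t 4.3 pos [ 0.5058 -0.0932  0.1061] chute [-124.9   -6.1  106.1] F [-0.2  0.4 -0.2] op 0.35
lean 12.766069531424392 yaw z 7.348883847846529
shift [0.104 0.119 0.549] turn [  0.39 -11.24   0.46]
[-0.43139579 -0.01112402  2.19176766  0.15637283  0.77230582 -2.23113828]
```

View pics/t5c.png

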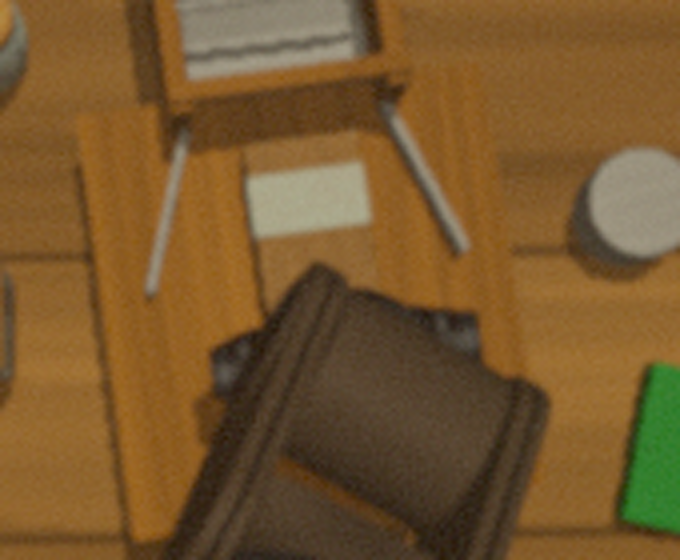

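View pics/s5c.png

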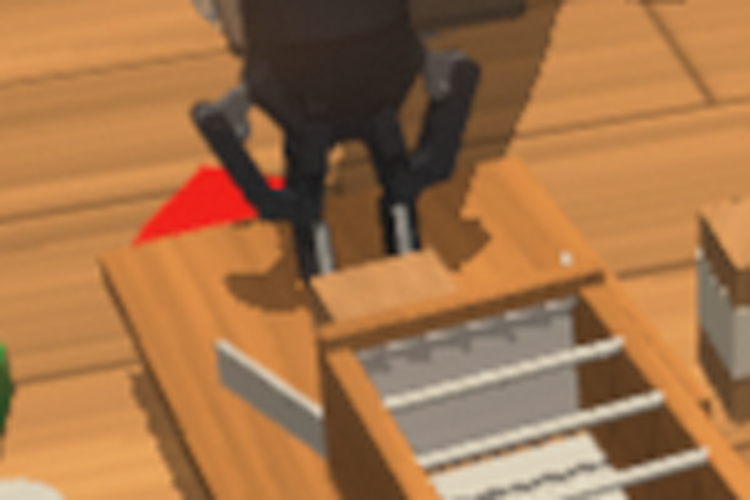

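drive_tool(
  series=[
    [[0.02,0.03,0.12],[0,-2.4,0]],
    [[0.03,0.03,0.12],[0,-2.4,0]],
    [[0.03,0.03,0.12],[0,-2.4,0]],
    [[0.04,0.02,0.11],[0,-2.4,0]],
    [[0.04,0,0.11],[0,-2.4,0]],
  ],
)

```text
time: 4.9
eef_pos: [0.535, -0.0837, 0.1072]
tcp_rot: [-0.038, 0.537, 0.051, 0.841]
contact_force: [0.1, 0.1, -0.8]
opening: 0.348
```

```bash
python3 - <<'E'
from h import *
s=tgt(W([-.06,0,.107]),7,36); print(s['qpos'])
c=snap('top','t6.png')
cv2.imwrite('pics/t6c.png',cv2.resize(cv2.cvtColor(c['img'],cv2.COLOR_RGB2BGR)[90:250,230:400],None,fx=4,fy=4,interpolation=cv2.INTER_CUBIC))
c=snap('scene','s6.png')
cv2.imwrite('pics/s6c.png',cv2.resize(cv2.cvtColor(c['img'],cv2.COLOR_RGB2BGR)[180:320,170:340],None,fx=4,fy=4,interpolation=cv2.INTER_CUBIC))
E
```

```text
t 4.9 pos [ 0.535  -0.0837  0.1072] chute [-94.7  -0.2 107.2] F [ 0.1  0.1 -0.8] op 0.35
lean 24.803541490142596 yaw z 7.491266198281826
shift [0.295 0.    0.628] turn [  0.48 -11.2    0.33]
[-0.44160823 -0.02662928  2.24003918  0.40354159  0.59060231 -2.43967776]
```

View pics/t6c.png

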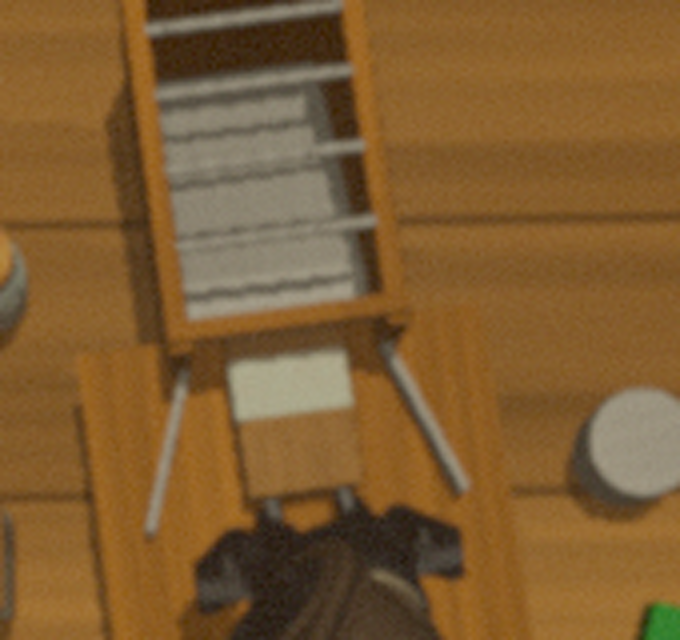

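View pics/s6c.png

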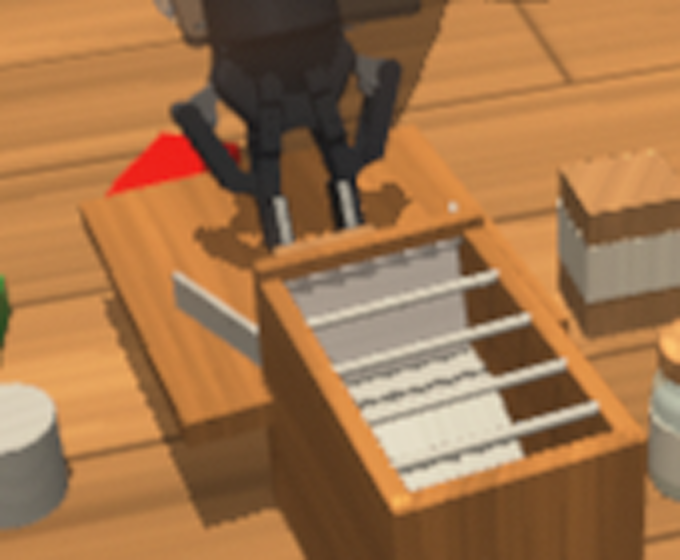

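drive_tool(
  series=[
    [[-0.5,0,-0.1],[0,0,0]],
    [[-0.5,0,0],[0,0,0]],
    [[-0.5,0,0],[0,0,0]],
    [[0,0,0],[8.5,0,0]],
    [[0,0,0],[8.5,0,0]],
  ],
)

```text
time: 5.5
eef_pos: [0.4971, -0.0886, 0.1758]
tcp_rot: [0.09, 0.543, -0.033, 0.834]
contact_force: [-0.1, -0.1, -0.1]
opening: 0.351
```

drive_tool(
  series=[
    [[0,0,0],[8.5,0,0]],
    [[0,0,0],[8.5,0,0]],
    [[0,0,0],[8.5,0,0]],
    [[0,0,0],[8.5,0,0]],
    [[0,0,0],[8.5,0,0]],
  ],
)

```text
time: 6.0
eef_pos: [0.4973, -0.0899, 0.1791]
tcp_rot: [0.388, 0.494, -0.232, 0.743]
contact_force: [-0.5, 0.2, -0.5]
opening: 0.348
```

drive_tool(
  series=[
    [[0,0,0],[8.5,0,0]],
    [[0,0,0],[8.5,0,0]],
    [[0,0,0],[8.5,0,0]],
    [[0,0,0],[8.5,0,0]],
    [[0,0,0],[8.5,0,0]],
  ],
)

```text
time: 6.5
eef_pos: [0.4971, -0.091, 0.1809]
tcp_rot: [0.632, 0.375, -0.399, 0.549]
contact_force: [0.0, -0.4, 0.3]
opening: 0.349
```

drive_tool(
  series=[
    [[0,0,0],[8.5,0,0]],
    [[0,0,0],[8.5,0,0]],
    [[0,0,0],[8.5,0,0]],
    [[0,0,0],[8.5,0,0]],
    [[0,0,0],[8.5,0,0]],
  ],
)

```text
time: 7.0
eef_pos: [0.4968, -0.092, 0.1827]
tcp_rot: [0.787, 0.202, -0.512, 0.28]
contact_force: [-1.1, 0.8, -0.7]
opening: 0.353
```

```bash
sed -i 's/T=Rn.from_matrix(np.stack(\[X,l,Z\],1))/T=Rn.from_matrix(np.stack([X,-l,-Z],1))/' h.py
python3 - <<'E'
from h import *
s=tgt(W([-.101,-0.002,.108]),7,25); print(s['qpos'])
E
```

```text
t 7.0 pos [ 0.4968 -0.092   0.1827] chute [-133.6   -3.7  182.7] F [-1.1  0.8 -0.7] op 0.35
lean 23.320070101014995 yaw z -136.92345476067842
shift [ 1.629 -0.046 -0.04 ] turn [33.92  1.92 -0.38]
[-0.48829264 -0.23443328  2.25935023  0.30492984  0.79220882  0.19217718]
```

drive_tool(
  series=[
    [[0,0,0],[8.5,0.5,0]],
    [[0,0,0],[8.5,0.5,0]],
    [[0,0,0],[8.5,0.5,0]],
    [[0,0,0],[8.4,0.5,0]],
    [[0,0,0],[0,0,0]],
  ],
)

```text
time: 7.5
eef_pos: [0.4967, -0.0929, 0.1845]
tcp_rot: [0.842, 0.046, -0.537, 0.032]
contact_force: [-0.0, -0.5, 0.2]
opening: 0.351
```

```bash

python3 - <<'E'
from h import *
s=tgt(W([-.105,-0.002,.108]),7,25); print(s['qpos'])
c=snap('wrist','w7.png')
c=snap('top','t7.png')
cv2.imwrite('pics/t7c.png',cv2.resize(cv2.cvtColor(c['img'],cv2.COLOR_RGB2BGR)[90:250,230:400],None,fx=4,fy=4,interpolation=cv2.INTER_CUBIC))
E
```

```text
t 7.5 pos [ 0.4967 -0.0929  0.1845] chute [-133.8   -4.6  184.5] F [-0.  -0.5  0.2] op 0.35
lean 24.877258242909722 yaw z -173.46882375373366
shift [ 1.63  -0.065  0.121] turn [-0.42  0.13 -0.46]
[-0.50287258 -0.24636783  2.27043576  0.34622629  0.78395358  0.74958636]
```

View pics/w7.png

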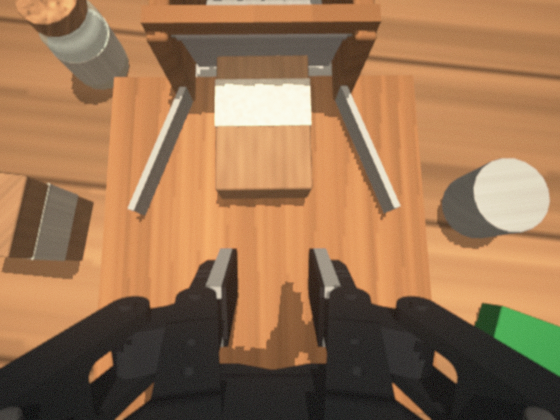

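View pics/t7c.png

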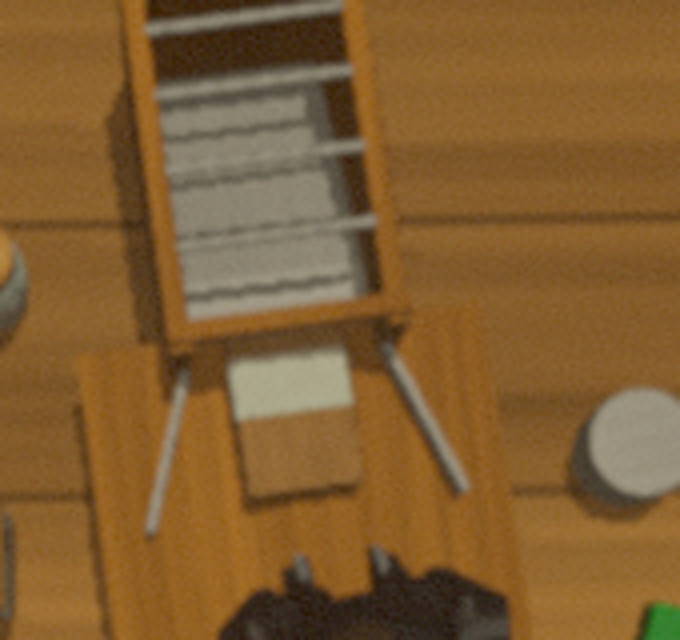

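drive_tool(
  series=[
    [[0.4,-0.03,0.08],[0,0,0]],
    [[0.45,-0.03,0.04],[0,0,0]],
    [[0.45,-0.03,0],[0,0,0]],
    [[0.3,0,0],[0,0,0]],
    [[0,0,0],[0,0,0]],
  ],
)

```text
time: 8.1
eef_pos: [0.5272, -0.0866, 0.11]
tcp_rot: [0.842, 0.049, -0.536, 0.04]
contact_force: [-0.9, 0.9, -0.0]
opening: 0.349
```

```bash

python3 - <<'E'
from h import *
s=tgt(W([-.05,0,.107]),7,40); print(s['qpos'])
c=snap('wrist','w8.png')
E
```

```text
t 8.1 pos [ 0.5272 -0.0866  0.11  ] chute [-102.9   -2.1  110. ] F [-0.9  0.9 -0. ] op 0.35
lean 25.007787509438117 yaw z -172.3231271015791
shift [ 0.501 -0.037 -0.933] turn [ 0.7  15.   -0.58]
[-0.45416033 -0.05068957  2.25781387  0.40493859  0.59420163  0.68785839]
```

View pics/w8.png

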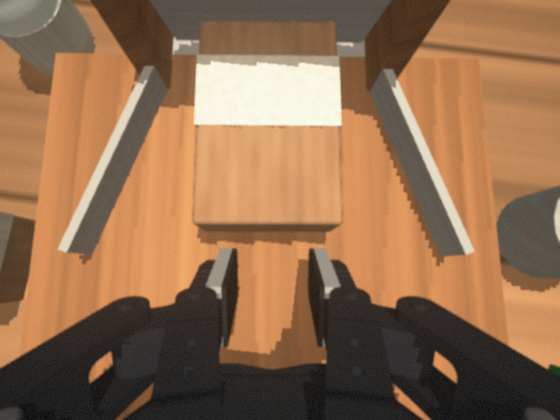

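drive_tool(
  series=[
    [[0.08,0,-0.12],[0,2,0]],
    [[0.08,0,-0.12],[0,2,0]],
    [[0.07,0,-0.12],[0,2,0]],
    [[0.07,0,-0.12],[0,2,0]],
    [[0.07,0,-0.12],[0,2,0]],
  ],
)

```text
time: 8.65
eef_pos: [0.5647, -0.083, 0.1151]
tcp_rot: [0.888, 0.055, -0.455, 0.041]
contact_force: [0.9, -0.1, -1.1]
opening: 0.351
```

```bash

python3 - <<'E'
from h import *
s=tgt(W([-.04,0,.107]),7,42); print(s['qpos'])
c=snap('wrist','w9.png')
E
```

```text
t 8.65 pos [ 0.5647 -0.083   0.1151] chute [-65.2  -3.1 115.1] F [ 0.9 -0.1 -1.1] op 0.35
lean 35.698290091567834 yaw z -171.35077006191457
shift [ 0.425 -0.059 -0.316] turn [ 1.37  6.31 -0.58]
[-0.45706196 -0.01797296  2.26544505  0.76367599  0.46436255  0.35287616]
```

View pics/w9.png

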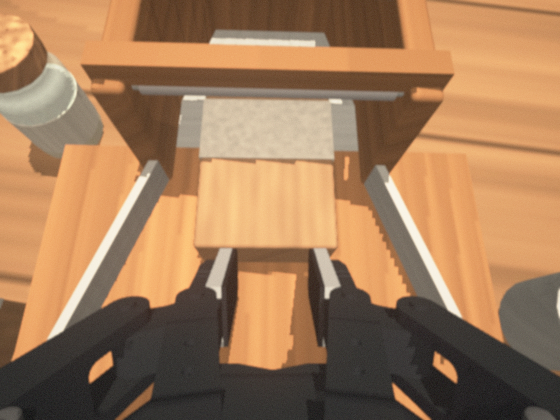

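drive_tool(
  series=[
    [[0.03,-0.02,0.14],[0.7,0,0]],
    [[0.14,0,0.09],[0.5,0,0]],
    [[0,0,0],[0,0,0]],
  ],
)

```text
time: 9.0
eef_pos: [0.5605, -0.0834, 0.1028]
tcp_rot: [0.889, 0.049, -0.454, 0.032]
contact_force: [-0.4, -1.4, -0.2]
opening: 0.35
```

```bash

python3 - <<'E'
from h import *
s=tgt(W([-.04,0,.107]),7,42); print(s['qpos'])
c=snap('wrist','w10.png')
E
```

```text
t 9.0 pos [ 0.5605 -0.0834  0.1028] chute [-69.4  -3.  102.8] F [-0.4 -1.4 -0.2] op 0.35
lean 35.853252160989534 yaw z -172.77218222401996
shift [ 0.275 -0.061 -0.526] turn [ 0.22  6.15 -0.72]
[-0.46230138 -0.00281402  2.28022224  0.81440252  0.44396062  0.31391895]
```

View pics/w10.png

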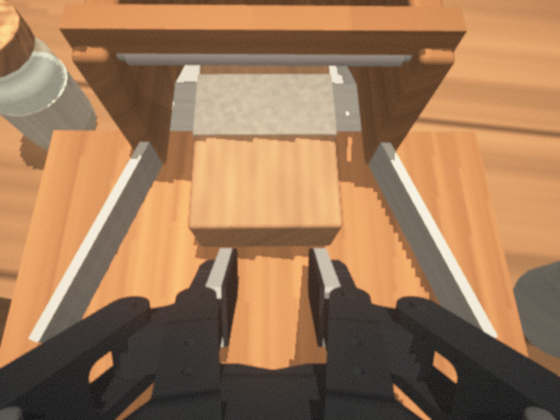

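drive_tool(
  series=[
    [[0.07,-0.01,-0.1],[0,0.8,0]],
    [[0.07,-0.01,-0.1],[0,0.8,0]],
    [[0.07,-0.01,-0.1],[0,0.8,0]],
    [[0.07,-0.01,-0.1],[0,0.8,0]],
    [[0.08,-0.01,-0.09],[0,0.8,0]],
  ],
)

```text
time: 9.55
eef_pos: [0.5913, -0.0774, 0.1041]
tcp_rot: [0.905, 0.051, -0.422, 0.031]
contact_force: [-0.8, -0.3, 0.5]
opening: 0.351
```

```bash

python3 - <<'E'
from h import *
s=tgt(W([-.01,0,.107]),7,42); print(s['qpos'])
c=snap('wrist','w11.png')
c=snap('scene','s11.png')
cv2.imwrite('pics/s11c.png',cv2.resize(cv2.cvtColor(c['img'],cv2.COLOR_RGB2BGR)[180:320,170:340],None,fx=4,fy=4,interpolation=cv2.INTER_CUBIC))
E
```

```text
t 9.55 pos [ 0.5913 -0.0774  0.1041] chute [-38.1  -0.7 104.1] F [-0.8 -0.3  0.5] op 0.35
lean 39.95443599548865 yaw z -172.5416572150514
shift [ 0.316 -0.016 -0.469] turn [ 0.36  2.05 -0.71]
[-0.43559562  0.05264084  2.24530945  1.0113355   0.39889963  0.14655774]
```

View pics/w11.png

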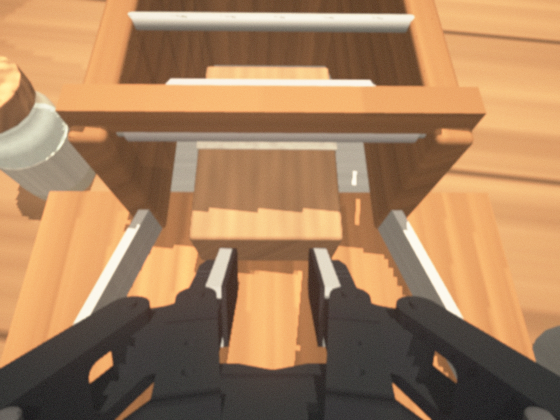

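View pics/s11c.png

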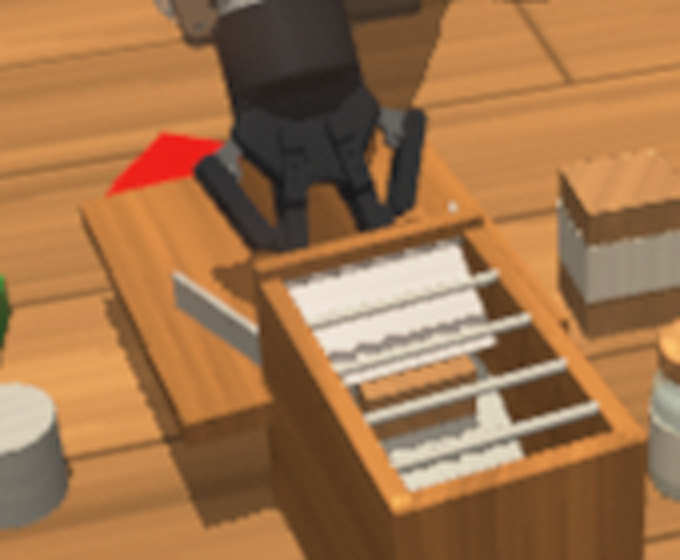

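drive_tool(
  series=[
    [[0.08,0,-0.09],[0,0.5,0]],
    [[0.08,0,-0.09],[0,0.5,0]],
    [[0.08,0,-0.09],[0,0.5,0]],
    [[0.08,0,-0.09],[0,0,0]],
  ],
)

```text
time: 10.05
eef_pos: [0.6162, -0.0744, 0.1036]
tcp_rot: [0.91, 0.051, -0.41, 0.03]
contact_force: [-0.6, 0.0, 0.6]
opening: 0.349
```

```bash

python3 - <<'E'
from h import *
s=tgt(W([-.005,0,.107]),7,42); print(s['qpos'])
c=snap('wrist','w12.png')
c=snap('scene','s12.png')
cv2.imwrite('pics/s12c.png',cv2.resize(cv2.cvtColor(c['img'],cv2.COLOR_RGB2BGR)[180:320,170:340],None,fx=4,fy=4,interpolation=cv2.INTER_CUBIC))
E
```

```text
t 10.05 pos [ 0.6162 -0.0744  0.1036] chute [-13.   -0.8 103.6] F [-0.6  0.   0.6] op 0.35
lean 41.494548822149135 yaw z -172.5217290155222
shift [ 0.054 -0.016 -0.165] turn [ 0.36  0.51 -0.7 ]
[-0.41235798  0.10374273  2.20127193  1.09144238  0.37732651  0.08790681]
```

View pics/w12.png

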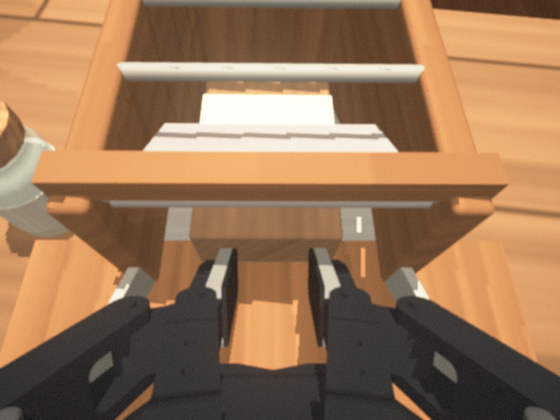

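View pics/s12c.png

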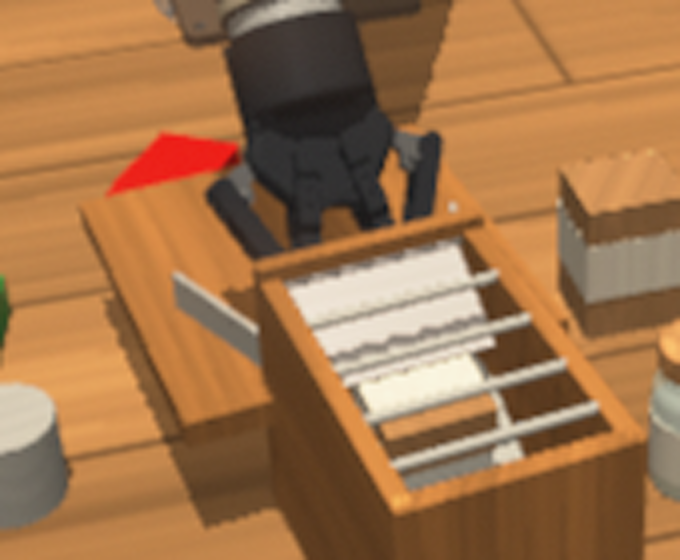

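drive_tool(
  series=[
    [[0.08,0,-0.08],[0,0.2,0]],
    [[0.07,0,-0.08],[0,0,0]],
  ],
)

```text
time: 10.35
eef_pos: [0.6282, -0.0731, 0.1037]
tcp_rot: [0.911, 0.051, -0.408, 0.031]
contact_force: [-0.1, 0.5, 0.6]
opening: 0.351
```

```bash

python3 - <<'E'
from h import *
s=tgt(W([-.0,0,.107]),7,42); print(s['qpos'])
c=snap('wrist','w13.png')
c=snap('scene','s13.png')
cv2.imwrite('pics/s13c.png',cv2.resize(cv2.cvtColor(c['img'],cv2.COLOR_RGB2BGR)[180:320,170:340],None,fx=4,fy=4,interpolation=cv2.INTER_CUBIC))
E
```

```text
t 10.35 pos [ 0.6282 -0.0731  0.1037] chute [ -0.9  -1.  103.7] F [-0.1  0.5  0.6] op 0.35
lean 41.73896844326381 yaw z -172.47302861532833
shift [-0.037 -0.02  -0.057] turn [ 0.39  0.27 -0.71]
[-0.40035313  0.12726232  2.17604103  1.09674213  0.36960721  0.09194388]
```

View pics/w13.png

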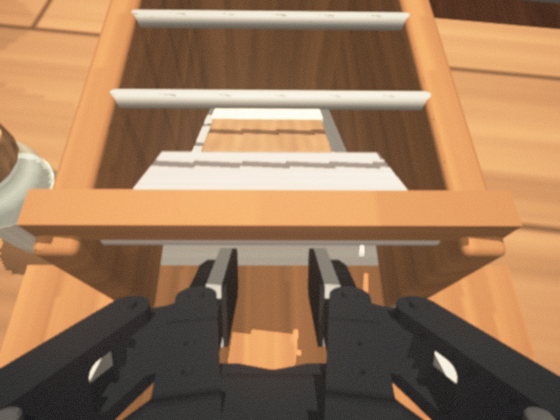

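View pics/s13c.png

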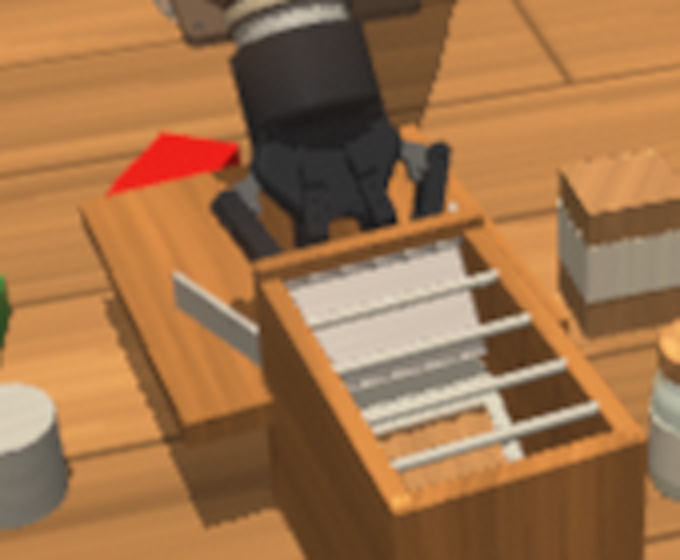

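drive_tool(
  series=[
    [[0,0,0],[0,0,0]],
    [[0,0,0],[0,0,0]],
    [[0,0,0],[0,0,0]],
    [[-0.13,0,0.14],[0,0,0]],
    [[-0.13,0,0.14],[0,0,0]],
  ],
)

```text
time: 10.95
eef_pos: [0.609, -0.0754, 0.1044]
tcp_rot: [0.911, 0.052, -0.408, 0.031]
contact_force: [-0.4, -0.1, -0.2]
opening: 0.349
```

drive_tool(
  series=[
    [[-0.14,0,0.14],[0,0,0]],
    [[-0.14,0,0.14],[0,0,0]],
    [[-0.14,0,0.14],[0,0,0]],
    [[-0.2,0,0.2],[0,0,0]],
    [[-0.2,0,0.2],[0,0,0]],
  ],
)

```text
time: 11.45
eef_pos: [0.5459, -0.0825, 0.1076]
tcp_rot: [0.911, 0.052, -0.408, 0.031]
contact_force: [-0.4, -0.6, -0.1]
opening: 0.35
```

```bash

python3 - <<'E'
from h import *
s=tgt(W([-.12,0,.18]),7,30); print(s['qpos'])
c=snap('wrist','w14.png')
E
```

```text
t 11.45 pos [ 0.5459 -0.0825  0.1076] chute [-83.7  -0.3 107.6] F [-0.4 -0.6 -0.1] op 0.35
lean 41.74863934197428 yaw z -172.3988770600845
shift [-1.563  0.016 -0.423] turn [  0.37 -11.74  -0.75]
[-0.50431267 -0.05689453  2.35783371  1.10467589  0.43983609  0.00691599]
```

View pics/w14.png

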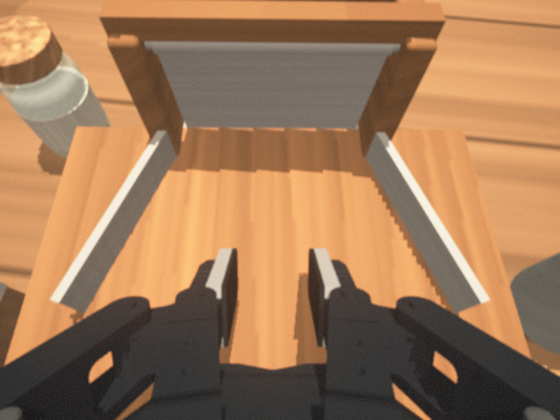

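The flap hangs shut at (270,85) and the apron is empty. I'll lift clear along the tool axis and check.

drive_tool(
  series=[
    [[-0.3,0,0],[0,-2,0]],
    [[-0.4,0,0],[0,-3,0]],
    [[-0.5,0,0],[0,-3,0]],
    [[-0.5,0,-0.1],[0,-3,0]],
    [[0,0,0],[0,0,0]],
  ],
)

```text
time: 12.0
eef_pos: [0.492, -0.0877, 0.1779]
tcp_rot: [0.865, 0.046, -0.499, 0.034]
contact_force: [1.5, -0.2, 0.2]
opening: 0.351
```

```bash

python3 - <<'E'
from h import *
s=tgt(W([-.12,0,.18]),7,30); print(np.abs(s['dq']).max())
c=snap('top','t15.png')
a=cv2.cvtColor(c['img'],cv2.COLOR_RGB2BGR)[70:280,195:420]
c=snap('scene','s15.png')
b=cv2.cvtColor(c['img'],cv2.COLOR_RGB2BGR)[190:350,140:370]
cv2.imwrite('pics/t15c.png',cv2.resize(a,None,fx=2.8,fy=2.8,interpolation=cv2.INTER_CUBIC))
cv2.imwrite('pics/s15c.png',cv2.resize(b,None,fx=3.4,fy=3.4,interpolation=cv2.INTER_CUBIC))
E
```

```text
t 12.0 pos [ 0.492  -0.0877  0.1779] chute [-137.8    1.1  177.9] F [ 1.5 -0.2  0.2] op 0.35
lean 30.020996966539776 yaw z -173.0181916013265
shift [ 0.143  0.021 -0.33 ] turn [-0.02 -0.01 -0.88]
0.06847554494942958
```

View pics/t15c.png

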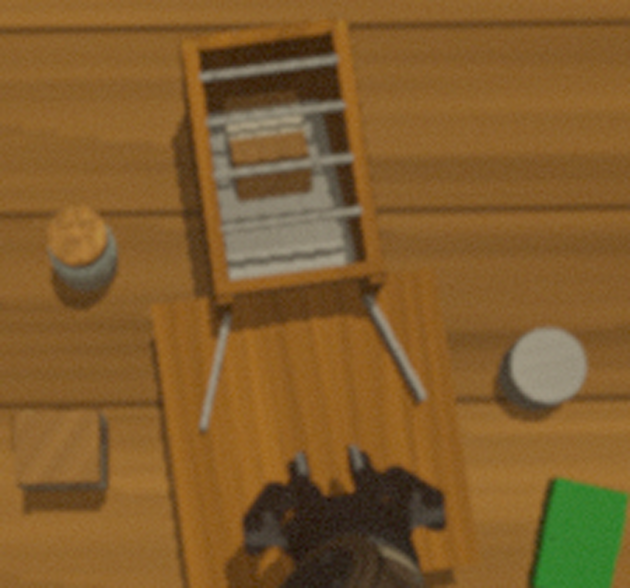

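View pics/s15c.png

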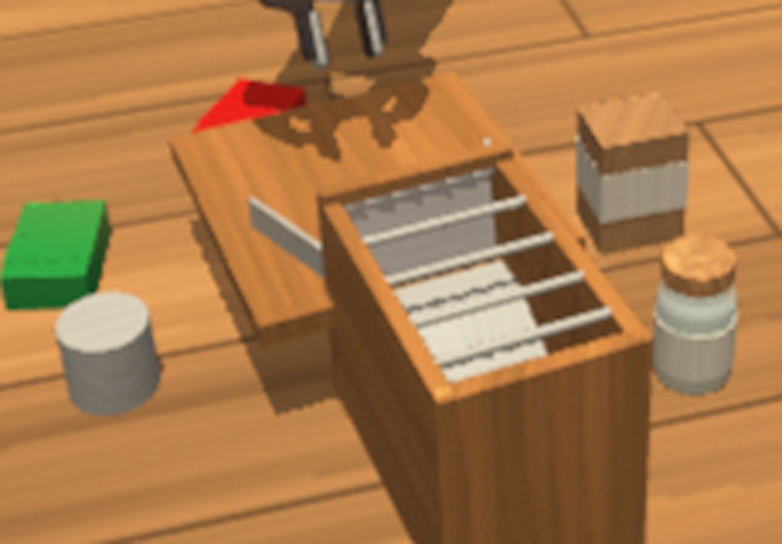

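drive_tool(
  series=[
    [[0,0,0],[0,0,0]],
    [[0,0,0],[0,0,0]],
    [[0,0,0],[0,0,0]],
    [[0,0,0],[0,0,0]],
    [[0,0,0],[0,0,0]],
  ],
)

```text
time: 12.6
eef_pos: [0.4876, -0.0845, 0.1667]
tcp_rot: [0.861, 0.05, -0.505, 0.029]
contact_force: [-0.4, -0.3, -0.8]
opening: 0.349
```

```bash

python3 - <<'E'
from h import *
s=tgt(W([-.12,0,.18]),7,30); print(np.abs(s['dq']).max())
old=cv2.imread('pics/t15.png')
c=snap('top','t16.png')
new=cv2.imread('pics/t16.png'); print('diff in chute',cv2.absdiff(old,new)[70:180,255:335].mean(),cv2.absdiff(old,new)[300:400,400:500].mean())
u0,v0,u1,v1=250,70,340,185; fx=5
im=cv2.resize(new[v0:v1,u0:u1],None,fx=fx,fy=fx,interpolation=cv2.INTER_CUBIC)
# carton at bottom of slope, lower front edge against the end wall x=.18
t=np.radians(30); u=np.array([np.cos(t),0,-np.sin(t)]); n=np.array([np.sin(t),0,np.cos(t)])
# front-top corner touches wall x=.18 ; point on slope at distance s from edge
s0=(.180-.04-.03*np.sin(t))/np.cos(t)
for s1,col in((s0-.09,(0,255,0)),):
  P=[np.array([.04,0,.085])+u*(s1+a)+n*.03+np.array([0,b,0]) for a,b in((0,.03),(0,-.03),(.09,-.03),(.09,.03))]
  q=[tuple(int(k) for k in (proj(c,W(p))-[u0,v0]+.5)*fx) for p in P]
  for i in range(4): cv2.line(im,q[i],q[(i+1)%4],col,1)
cv2.imwrite('pics/t16c.png',im)
E
```

```text
t 12.6 pos [ 0.4876 -0.0845  0.1667] chute [-141.9    4.8  166.7] F [-0.4 -0.3 -0.8] op 0.35
lean 29.277556873095826 yaw z -173.36628928593802
shift [-0.017  0.094 -0.513] turn [-0.32  0.72 -0.23]
0.00872647005435788
diff in chute 3.1863257575757578 3.209633333333333
```

View pics/t16c.png

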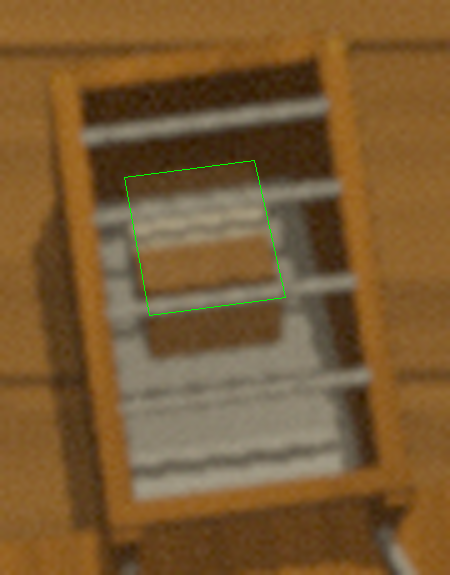

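```bash
python3 -c "
from h import *
print(ctrl.sign_off())"
```

```text
the job is handed in; nothing more can be done
None
```

The carton is posted: it went in under the flap and lies at the bottom of the chute, and the flap is shut behind it. I handed the job in at about 12.6 s of the 42 s allowed.

I pushed it along the apron with two part-open fingertips, steering it towards the middle of the opening. Partway I drew back and turned the gripper half a turn, because the last joint was nearing its limit. Then I leaned the fingers and slid the carton in under the flap until it tipped and slid down by itself. At one point the fingertips rose to near the carton's top edge, so I backed off and lowered them before going on.

**Last checks**
- **Carton:** in the top view its rear edge is within about 2–3 mm of where it should be against the end wall, and two pictures half a second apart showed no movement.
- **Flap:** after the fingers drew back, the wrist camera showed it hanging shut over an empty apron. The later scene view agrees.
- **Jar, tin and tall carton:** all standing where they were at the start, judged by eye from the pictures.
- **Forces:** the wrist force was under 2 N in every reading I took, though I only read it between moves.
- **Drift:** the arm sank about 11 mm while holding still before the hand-in. It was touching nothing, about 7 cm above the apron.

No check failed.

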